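Push the oil bottle and the spice jar back into their bays

TASK

Put the tall oil bottle and the dark-capped spice jar back into the two empty end bays of the low wooden rail, one in each: push each low on its body with the fingertips so that it slides upright over the worktop, until it stands wholly inside its bay. Do not grip, lift or tip them, push gently, and leave the tea light in the middle bay, the shaker and the garlic behind the rail where they are.

Things in the scene. Friction and masses are not known exactly. Their poses are not given: they have to be found in the camera images.
- oil_bottle: Tall clear glass bottle of oil with green cap, loose, about 0.64 kg, 61 x 60 mm across (nearly square section with rounded corners) and 271 mm tall; upright sides up to the shoulder. It stands in front of one end bay, near or far. Origin: centre of its underside; z up its axis.
- spice_jar: Round glass spice jar with black cap, loose, about 0.11 kg, 41 mm across, 105 mm tall, straight sides. It stands in front of the other end bay. Origin: centre of its underside; z up its axis.
- rail: Plain light wooden fence fixed to the worktop, 274 mm long, 22 mm high, with no floor: a back rail and four dividers, each 10 mm thick, make three bays in a row that runs away from the robot. The bays are 85 mm deep and open to the left (+y). Origin: centre of the middle bay, on the worktop; x points into the bays (to the right), y along the rail, away from the robot. It stands turned by up to 5 degrees.
- bay_near (a point): Centre, on the worktop, of the end bay nearest the robot. Axes as the rail's: x points into the bay (mouth at x = -42.5 mm, face of the back rail at x = +42.5 mm), y along the rail, away from the robot (divider faces at y = -46 and +46 mm).
- bay_far (a point): Centre, on the worktop, of the end bay farthest from the robot, 162 mm from the near one; same size and axes.
- candle: Tea light in a low round metal cup, 38 mm across, 15 mm high, loose in the middle bay (50 mm wide): leave it there. Origin: centre of its underside.
- shaker: Salt shaker with grey domed top, 44 mm across, 90 mm tall, loose, behind the rail (to its right): leave it. Origin: centre of its underside.
- garlic: Garlic bulb, about 50 mm across and 51 mm high, loose, behind the rail (to its right): leave it. Origin: centre of its underside.
Things that resemble listed ones, but are neither listed nor needed, are in the scene too. Leave any blue look-alike of the spice_jar alone.

How it is judged:
At the end, for the whole second after the job is handed in: The oil bottle and the spice jar stand upright (within 0.1 rad) and at rest on the worktop, one in each end bay, each inside the bay's mouth with no more than 8 mm of it sticking out in front; the tea light, shaker and garlic are within 20 mm of where they stood ((((x of oil_bottle in the frame of bay_near between -0.0205 and 0.04 m and y of oil_bottle in the frame of bay_near between -0.035 and 0.035 m) and (x of spice_jar in the frame of bay_far between -0.03 and 0.04 m and y of spice_jar in the frame of bay_far between -0.035 and 0.035 m)) or ((x of oil_bottle in the frame of bay_far between -0.0205 and 0.04 m and y of oil_bottle in the frame of bay_far between -0.035 and 0.035 m) and (x of spice_jar in the frame of bay_near between -0.03 and 0.04 m and y of spice_jar in the frame of bay_near between -0.035 and 0.035 m))) and angle between each of oil_bottle, spice_jar's own z axis and vertical below 0.1 rad and height (world z) of each of oil_bottle, spice_jar below 0.006 m and linear speed of each of oil_bottle, spice_jar below 0.02 m/s and distance of each of candle, shaker, garlic from where it was at the start of the episode below 0.02 m); the robot touches nothing.
It fails at once if the oil bottle or the spice jar is tipped by more than about 20 degrees (angle between any of oil_bottle, spice_jar's own z axis and vertical above 0.35 rad).
It fails at once if the oil bottle or the spice jar is lifted off the worktop by more than 12 mm (height (world z) of any of oil_bottle, spice_jar above 0.012 m).
It fails at once if the fingers press the oil bottle or the spice jar with more than 25 N (gripped or rammed) (contact force between the fingers and oil_bottle above 25 N or contact force between the fingers and spice_jar above 25 N).
It fails at once if the tea light, the shaker or the garlic is moved by more than 20 mm (distance of any of candle, shaker, garlic from where it was at the start of the episode above 0.02 m).
It also fails if it takes over 72 s, if anything falls off the work surface, if the arm or the gripper's body presses on something with over 40 N, if the wrist force passes 120 N, or if a joint passes its speed limit or range.

ROBOT

A 6-joint arm with a two-finger parallel gripper is mounted at the origin on a cart in front of the work surface, level with it; the furniture and walls round the work are solid. World frame = base frame: x ahead of the robot, y to its left, z up, the work surface at z = 0. Lengths are in m, angles in rad, forces in N, time in s.
With the tool pointing down it reaches from about 0.375 to 0.975 m from the base axis. Payload 3.8 kg.
Tool frame: the origin (TCP) lies midway between the tips of the shut fingers; the grasp point (between the pads) lies 19 mm behind it; z points along the fingers, y is the direction in which the jaws open and shut (so a half turn about z gives the same grasp; the last joint's range is limited). The gripper opens to 85 mm and grips with 20 to 120 N. Pads are 22 mm wide; open, the fingers measure 114 mm over their backs; the gripper's body (76 mm by 85 mm) begins 54 mm behind the grasp point. The pads swing forward as they close: fully open they stand 13 mm farther back than shut.
Start: joints at [-1.307, 0.264, 1.604, -0, 1.274, -0.037], TCP at [0.2, -0.645, 0.231] pointing down, gripper open.
Joint ranges: [-2.63, 2.63], [-0.94, 2.18], [0.31, 2.57], [-1.31, 4.45], [0, 2.66], [-2.55, 2.55]. Speed limits (rad/s): [2.57, 2.57, 3.14, 3.14, 3.14, 3.14].

INTERFACE

Orientations are given as a rotation vector (axis times angle).
In Python, from workcell import bot gives the robot as it stands.
- The arm moves only by the shell command python3 -m inch 'ROWS' [FORCE]. ROWS is JSON, a list of rows, each an object of numbers: "dx", "dy", "dz": the shift along the tool's x, y, z in m; "ax", "ay", "az": the turn, a rotation vector about the tool's x, y, z in degrees; "fingers": the opening, from -1 (shut) to 1 (fully open). A call has 1 to 20 rows; each row is the pose to reach, as a shift and turn from the pose measured when the call began, along the tool's axes at that moment; what a row does not reach only later rows make up. A row lasts 1/8 s, in which the tool goes at most 62.5 mm and 10.7 degrees, less where a joint would pass 70% of its speed; a pose out of reach is approached as far as the arm can. A call with a gripper value outside its range is refused whole. The fingers move at their own pace and stop on an object; FORCE is the grip in N (left out, the last holds). Time passes only in rows, so rows that repeat a pose let the fingers close. It gives the time, the measured TCP pose, the force and the opening at its end, in the units of the state.
- bot.read_state(): the state, without advancing time (a new reading comes with each control period).
- bot.read_camera(name): name is "scene" or "top" or "wrist"; returns (picture, depth): 480x640x3 uint8, blue, green, red; 480x640 float32, m along the optical axis (not along the pixel's ray), 0 where there is no reading.
- bot.get_calibration(name): a dict with "intrinsics" (3x3 intrinsics, pixels), "view" (4x4, takes a point from world to camera coordinates). Camera axes: x right, y down, z forward; pixel columns grow to the right and rows downward; lengths in m; the calibration is good to about 2 mm. A picture is of the moment at which its call begins: read the wrist's pose just before it. get_calibration takes no time and is no camera call; for the wrist camera it gives the pose at the moment of the call.
- bot.finish_job(): hands the job in, once; it reports no verdict.
Trained networks look in the newest picture that a camera, given by its name, has taken for a name from the list of things; names that differ only in an ending like _2 or _b are one class to them, and where a whole thing is asked for, a point or a joint stands for the part that bears it (a point fixed in the world has none). Each returns a list of dicts, best first, with "p" (0 to 1); they miss things now and then, are a little off and sometimes report something else, mostly with a low value. They report only what shows in the picture. A call takes as long as a camera call. They do not tell look-alikes from the thing itself.
- bot.masks_of(camera, thing): "region" (480x640 bool, what is visible of it) and "box" ([left, top, right, bottom] in pixels, round what is visible of it).
The state is a dict: "time": time; "q": joint angles; "joint_vel": joint speeds; "joint_torque": joint torques, N m; "tool_pos": TCP position; "tcp_rot": TCP orientation; "wrist_force": force on the tool from outside, world axes, zero at the start; "torque": the same for the moment, N m; "width": opening from 0.0 (shut) to 1.0 (fully open).
Only numpy, scipy, OpenCV 4.12 (cv2) and the standard library are available. Lean on these libraries where they do the work, as an engineer would, in place of code of your own. Each camera call takes 0.05 s, during which the arm holds its last target. There are 200 camera calls.

## Working session

There is one attempt and no reset: what is moved stays moved. The work goes in short steps, Python scripts to look and compute and a shell command to move; the robot and the scene stay as the last step left them, time stands still between calls to the robot, and variables do not carry over. Pictures are saved under pics/ and viewed, about 8 in all and at most 12, crops included, and the job is handed in when it is done.

```bash
mkdir -p pics
cat > h.py <<'E'
import numpy as np, cv2
from workcell import bot
from scipy.spatial.transform import Rotation as R
def cloud(cam, d):
    c=bot.get_calibration(cam); K=np.array(c["intrinsics"]); V=np.linalg.inv(np.array(c["view"]))
    v,u=np.mgrid[0:480,0:640]
    P=np.stack([(u-K[0,2])/K[0,0]*d,(v-K[1,2])/K[1,1]*d,d],-1)
    return P@V[:3,:3].T+V[:3,3]
E
python3 - <<'E'
from h import *
for cam in ["scene","top"]:
    im,d=bot.read_camera(cam); cv2.imwrite(f"pics/{cam}0.png",im); W=cloud(cam,d); np.save(cam+"0.npy",W)
    for t in ["oil_bottle","spice_jar","rail","candle","shaker","garlic"]:
        for m in bot.masks_of(cam,t)[:3]:
            r=m["region"]&(d>0); p=W[r]
            if len(p)<5: continue
            print(cam,t,round(m["p"],2),np.round(m["box"]),"med",np.median(p,0).round(3),"lo",np.percentile(p,3,0).round(3),"hi",np.percentile(p,97,0).round(3))
s=bot.read_state(); print(s); print(R.from_rotvec(s["tcp_rot"]).as_matrix().round(3))
E
```

```text
scene oil_bottle 0.7 [283. 113. 314. 234.] med [0.602 0.015 0.131] lo [ 0.59  -0.001  0.011] hi [0.642 0.049 0.265]
scene spice_jar 0.94 [238. 225. 261. 279.] med [ 0.365 -0.069  0.062] lo [ 0.355 -0.077  0.008] hi [ 0.387 -0.046  0.106]
scene spice_jar 0.7 [169. 210. 194. 258.] med [0.34  0.11  0.062] lo [0.329 0.102 0.005] hi [0.363 0.135 0.106]
scene spice_jar 0.69 [249. 208. 275. 261.] med [ 0.451 -0.024  0.068] lo [ 0.44  -0.031  0.006] hi [ 0.471 -0.001  0.106]
scene rail 0.77 [291. 230. 404. 293.] med [ 0.523 -0.197  0.016] lo [ 0.417 -0.222  0.003] hi [ 0.684 -0.133  0.024]
scene candle 0.61 [337. 249. 350. 260.] med [ 0.562 -0.15   0.01 ] lo [ 0.542 -0.174  0.006] hi [ 0.575 -0.137  0.016]
scene shaker 0.59 [399. 270. 423. 319.] med [ 0.45  -0.396  0.047] lo [ 0.443 -0.407  0.005] hi [ 0.469 -0.374  0.088]
top oil_bottle 0.7 [435. 180. 461. 207.] med [ 0.595 -0.377  0.033] lo [ 0.577 -0.399  0.   ] hi [ 0.621 -0.358  0.046]
top oil_bottle 0.69 [204. 128. 260. 199.] med [0.606 0.021 0.198] lo [ 0.593 -0.002  0.019] hi [0.642 0.051 0.272]
top spice_jar 0.97 [248. 249. 272. 279
[... 908 characters left out ...]
1.30690406e+00,  2.63788976e-01,  1.60394237e+00,  3.42099360e-06,
        1.27371401e+00, -3.69261877e-02]), 'joint_vel': array([-0.0006919 ,  0.0018413 , -0.00032336,  0.00074671,  0.00075721,
       -0.00030246]), 'joint_torque': array([-6.84071729e-04, -5.14835966e+01, -3.67613268e+01, -2.04369612e-04,
        5.48266617e-04,  1.92127807e-06]), 'tool_pos': array([ 0.19999201, -0.64471526,  0.23138579]), 'tcp_rot': array([3.10597948e+00, 4.70721467e-01, 3.13039681e-05]), 'wrist_force': array([-0.49549006,  0.22559149,  0.672052  ]), 'torque': array([ 0.03578136, -0.05217606, -0.00239675]), 'width': 1.002357025889628}
[[ 0.955  0.296  0.   ]
 [ 0.296 -0.955 -0.   ]
 [-0.     0.    -1.   ]]
```

View pics/top0.png

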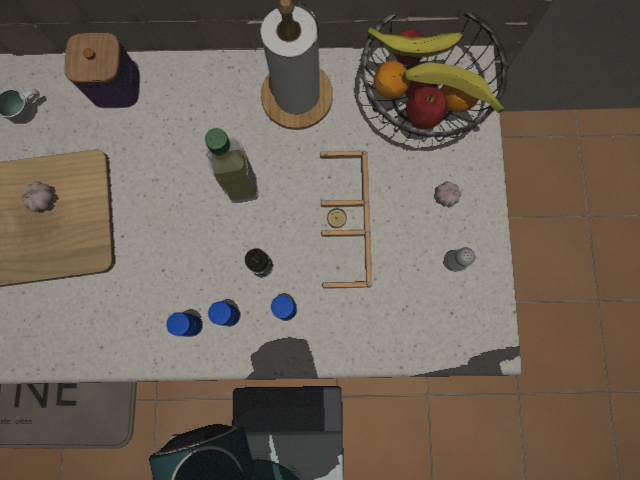

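View pics/scene0.png

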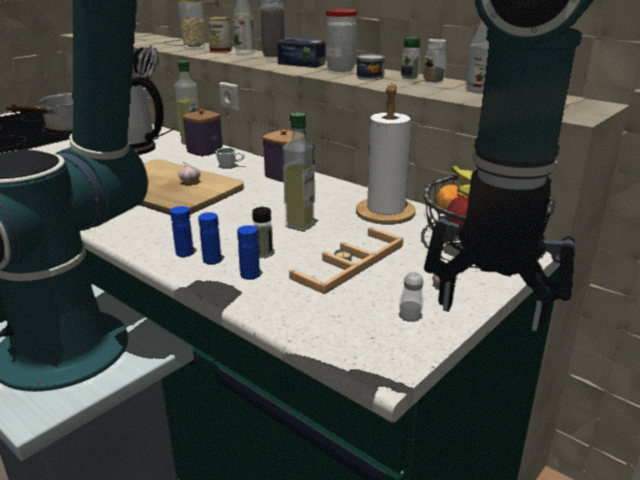

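Top view: three blue-capped look-alikes at (283,306), (223,313) and (183,324). The dark-capped jar is at (258,262), in front of the near bay. The oil bottle's base is near (242,190), in front of the far bay. Next I'll measure these precisely and confirm with a crop.

```bash
cat > meas.py <<'E'
from h import *
import sys
tag=sys.argv[1]
im,d=bot.read_camera("top"); W=cloud("top",d); im2,d2=bot.read_camera("scene"); W2=cloud("scene",d2)
def sel(W,lo,hi): return W[np.all((W>lo)&(W<hi),-1)]
# rail
r=sel(W,[.38,-.25,.017],[.72,-.10,.030])
r=r.astype(np.float32); c=cv2.minAreaRect(r[:,:2]); print("rail rect",c, len(r))
# back rail line
b=r[r[:,1]<-.205]; print("backpts x",b[:,0].min(),b[:,0].max())
def where(n,W,lo,hi):
    p=sel(W,lo,hi).astype(np.float32)
    if len(p)>8: print(n,len(p),"bbox",p.min(0).round(3),p.max(0).round(3),"circ",np.round(cv2.minEnclosingCircle(p[:,:2])[0],3),round(cv2.minEnclosingCircle(p[:,:2])[1],3),"rect",cv2.minAreaRect(p[:,:2]))
a=[float(x) for x in sys.argv[2:6]]  # jar x y bottle x y
j=a[:2]; o=a[2:]
where("jar top",W,[j[0]-.045,j[1]-.045,.098],[j[0]+.045,j[1]+.045,.12])
where("jar scene",W2,[j[0]-.035,j[1]-.035,.03],[j[0]+.035,j[1]+.035,.12])
where("cap",W,[o[0]-.06,o[1]-.06,.26],[o[0]+.06,o[1]+.06,.285])
where("body t",W,[o[0]-.06,o[1]-.06,.02],[o[0]+.06,o[1]+.06,.15])
where("body s",W2,[o[0]-.06,o[1]-.06,.02],[o[0]+.06,o[1]+.06,.15])
crop=np.hstack([cv2.resize(im[140:300,190:390],None,fx=2,fy=2,interpolation=cv2.INTER_CUBIC),cv2.resize(im2[170:330,220:420],None,fx=2,fy=2,interpolation=cv2.INTER_CUBIC)])
cv2.imwrite(f"pics/{tag}.png",crop)
s=bot.read_state(); print(s["time"],s["tool_pos"].round(4),s["wrist_force"].round(1))
E
python3 meas.py c1 .457 -.014 .617 .025
python3 - <<'E'
from h import *
im=cv2.imread("pics/top0.png"); W=np.load("top0.npy")
m=(W[...,2]>.017)&(W[...,2]<.03)&(W[...,0]>.38)&(W[...,0]<.72)&(W[...,1]<-.1)&(W[...,1]>-.25)
p=W[m]
# back rail line: per x bins, min y
xs=np.arange(.42,.69,.02); 
print([(round(x,2),p[(abs(p[:,0]-x)<.01),1].min().round(3)) for x in xs])
for y in (-.14,-.16,-.18): print(y,np.sort(p[abs(p[:,1]-y)<.004][:,0]).round(3))
E
```

```text
[(np.float64(0.42), np.float64(-0.221)), (np.float64(0.44), np.float64(-0.222)), (np.float64(0.46), np.float64(-0.222)), (np.float64(0.48), np.float64(-0.221)), (np.float64(0.5), np.float64(-0.222)), (np.float64(0.52), np.float64(-0.222)), (np.float64(0.54), np.float64(-0.221)), (np.float64(0.56), np.float64(-0.222)), (np.float64(0.58), np.float64(-0.222)), (np.float64(0.6), np.float64(-0.221)), (np.float64(0.62), np.float64(-0.222)), (np.float64(0.64), np.float64(-0.22)), (np.float64(0.66), np.float64(-0.221)), (np.float64(0.68), np.float64(-0.222))]
-0.14 [0.419 0.419 0.419 0.421 0.421 0.421 0.421 0.422 0.423 0.423 0.423 0.424
 0.424 0.424 0.425 0.426 0.426 0.426 0.427 0.429 0.429 0.429 0.429 0.521
 0.522 0.522 0.522 0.524 0.524 0.524 0.524 0.525 0.525 0.526 0.526 0.528
 0.528 0.528 0.529 0.529 0.53  0.53  0.567 0.58  0.58  0.581 0.581 0.582
 0.582 0.582 0.583 0.584 0.584 0.584 0.584 0.585 0.586 0.586 0.586 0.587
 0.588 0.588 0.588 0.683 0.683 0.683 0.683 0.683 0.684 0.684 0.685 0.685
 0.685 0.685 0.687 0.687 0.687 0.688 0.688 0.689 0.689 0.69  0.691 0.692
 0.692 0.692]
-0.16 [0.41
[... 766 characters left out ...]
5 0.526 0.527 0.527 0.527
 0.529 0.529 0.53  0.53  0.552 0.558 0.58  0.581 0.582 0.582 0.582 0.583
 0.583 0.583 0.583 0.585 0.585 0.586 0.586 0.587 0.587 0.587 0.587 0.589
 0.59  0.59  0.591 0.683 0.683 0.683 0.684 0.685 0.685 0.686 0.686 0.687
 0.687 0.687 0.689 0.689 0.689 0.689 0.69  0.691 0.691 0.692]Traceback (most recent call last):
  File "meas.py", line 8, in <module>
    r=r.astype(np.float32); c=cv2.minAreaRect(r[:,:2]); print("rail rect",c, len(r))
                              ~~~~~~~~~~~~~~~^^^^^^^^^
cv2.error: OpenCV(4.12.0) /io/opencv/modules/imgproc/src/convhull.cpp:143: error: (-215:Assertion failed) total >= 0 && (depth == CV_32F || depth == CV_32S) in function 'convexHull'
```

```bash
sed -i 's/r\[:,:2\])/np.ascontiguousarray(r[:,:2]))/; s/p\[:,:2\]/np.ascontiguousarray(p[:,:2])/g' meas.py
python3 meas.py c1 .457 -.014 .617 .025
python3 - <<'E'
from h import *
Rm=R.from_rotvec(bot.read_state()["tcp_rot"]); 
s=np.sin(np.radians(40)); c=np.cos(np.radians(40))
z=np.array([0,-s,-c]); y=np.array([1.,0,0]); x=np.cross(y,z)
T=R.from_matrix(np.stack([x,y,z],1)); print(x,np.degrees((Rm.inv()*T).as_rotvec()))
print("shift to .462,.075,.24:",Rm.inv().apply(np.array([.462,.075,.24])-bot.read_state()["tool_pos"]))
E
```

```text
rail rect ((0.5558930039405823, -0.17494848370552063), (0.27510008215904236, 0.0943012610077858), 0.25745755434036255) 1581
backpts x 0.4194565 0.6911214
jar top 408 bbox [ 0.442 -0.031  0.098] [0.482 0.008 0.11 ] circ [ 0.462 -0.012] 0.021 rect ((0.4617633819580078, -0.01150791347026825), (0.03921488672494888, 0.038699448108673096), 44.25761032104492)
jar scene 641 bbox [ 0.437 -0.036  0.03 ] [0.482 0.011 0.108] circ [ 0.458 -0.012] 0.025 rect ((0.45725199580192566, -0.013121254742145538), (0.044701263308525085, 0.04070877656340599), 43.56789779663086)
cap 445 bbox [0.605 0.012 0.26 ] [0.641 0.046 0.275] circ [0.623 0.03 ] 0.018 rect ((0.622910737991333, 0.029208030551671982), (0.03523539751768112, 0.0338393896818161), 2.971129894256592)
body t 767 bbox [ 0.591 -0.003  0.02 ] [0.649 0.053 0.15 ] circ [0.622 0.028] 0.036 rect ((0.6100918054580688, 0.01590105891227722), (0.03550292178988457, 0.07187943160533905), 47.52717971801758)
body s 1599 bbox [ 0.586 -0.004  0.02 ] [0.652 0.06  0.15 ] circ [0.618 0.028] 0.038 rect ((0.6092239618301392, 0.018175158649683), (0.048722267150878906, 0.07222394645214081), 47.93745040893555)
0.9 [ 0.2    -0.6447  0.2313] [-0.1  0.6 -0.1]
[ 0.          0.76604444 -0.64278761] [-25.33775894 -34.39272516 -69.62189481]
shift to .462,.075,.24: [ 0.46348507 -0.60975425 -0.00871086]
```

View pics/c1.png

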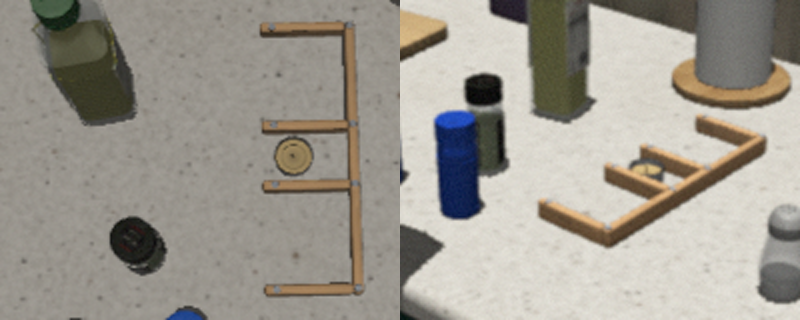

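```bash
python3 -m inch '[{"dx":0.03,"dy":-0.04,"dz":-0.01,"fingers":-0.4},{"dx":0.07,"dy":-0.09,"dz":-0.02,"az":-10,"fingers":-0.4},{"dx":0.11,"dy":-0.14,"dz":-0.02,"az":-20,"fingers":-0.4},{"dx":0.15,"dy":-0.19,"dz":-0.02,"az":-30,"fingers":-0.4},{"dx":0.19,"dy":-0.25,"dz":-0.02,"az":-40,"fingers":-0.4},{"dx":0.23,"dy":-0.3,"dz":-0.02,"az":-50,"fingers":-0.4},{"dx":0.27,"dy":-0.35,"dz":-0.02,"az":-60,"fingers":-0.4},{"dx":0.31,"dy":-0.4,"dz":-0.02,"az":-70,"fingers":-0.4},{"dx":0.35,"dy":-0.46,"dz":-0.02,"ax":-5,"ay":-7,"az":-72,"fingers":-0.4},{"dx":0.38,"dy":-0.5,"dz":-0.02,"ax":-12,"ay":-16,"az":-71,"fingers":-0.4},{"dx":0.41,"dy":-0.54,"dz":-0.02,"ax":-18,"ay":-25,"az":-70.5,"fingers":-0.4},{"dx":0.44,"dy":-0.58,"dz":-0.01,"ax":-25.3,"ay":-34.4,"az":-69.6,"fingers":-0.4},{"dx":0.463,"dy":-0.61,"dz":-0.009,"ax":-25.3,"ay":-34.4,"az":-69.6,"fingers":-0.4},{"dx":0.463,"dy":-0.61,"dz":-0.009,"ax":-25.3,"ay":-34.4,"az":-69.6,"fingers":-0.4},{"dx":0.463,"dy":-0.61,"dz":-0.009,"ax":-25.3,"ay":-34.4,"az":-69.6,"fingers":-0.4},{"dx":0.463,"dy":-0.61,"dz":-0.009,"ax":-25.3,"ay":-34.4,"az":-69.6,"fingers":-0.4}]'
cat > go.py <<'E'
# shift from the present pose to a world target, in tool axes; args x y z
from h import *
import sys
s=bot.read_state(); Rm=R.from_rotvec(s["tcp_rot"])
print("pos",s["tool_pos"].round(4),"w",round(s["width"],2),"F",s["wrist_force"].round(1),"\n",Rm.as_matrix().round(3))
a=np.array(sys.argv[1:],float).reshape(-1,3)
for t in a: print(t,"->",Rm.inv().apply(t-s["tool_pos"]).round(4))
E
python3 go.py .462 .06 .03 .462 .035 .03 .468 -.145 .03
```

```text
pos [ 0.2    -0.6447  0.2313] w 1.0 F [-0.1  0.6 -0.1] 
 [[ 0.955  0.296  0.   ]
 [ 0.296 -0.955 -0.   ]
 [ 0.     0.    -1.   ]]
[0.462 0.06  0.03 ] -> [ 0.459  -0.5954  0.2013]
[0.462 0.035 0.03 ] -> [ 0.4516 -0.5716  0.2013]
[ 0.468 -0.145  0.03 ] -> [ 0.404  -0.3979  0.2013]invalid input at $[0]: expected keys dx, dy, dz, ax, ay, az, fingers
```

```bash
python3 -m inch '[{"dx":0.03,"dy":-0.04,"dz":-0.01,"ax":0,"ay":0,"az":0,"fingers":-0.4},{"dx":0.07,"dy":-0.09,"dz":-0.02,"ax":0,"ay":0,"az":-10,"fingers":-0.4},{"dx":0.11,"dy":-0.14,"dz":-0.02,"ax":0,"ay":0,"az":-20,"fingers":-0.4},{"dx":0.15,"dy":-0.19,"dz":-0.02,"ax":0,"ay":0,"az":-30,"fingers":-0.4},{"dx":0.19,"dy":-0.25,"dz":-0.02,"ax":0,"ay":0,"az":-40,"fingers":-0.4},{"dx":0.23,"dy":-0.3,"dz":-0.02,"ax":0,"ay":0,"az":-50,"fingers":-0.4},{"dx":0.27,"dy":-0.35,"dz":-0.02,"ax":0,"ay":0,"az":-60,"fingers":-0.4},{"dx":0.31,"dy":-0.4,"dz":-0.02,"ax":0,"ay":0,"az":-70,"fingers":-0.4},{"dx":0.35,"dy":-0.46,"dz":-0.02,"ax":-5,"ay":-7,"az":-72,"fingers":-0.4},{"dx":0.38,"dy":-0.5,"dz":-0.02,"ax":-12,"ay":-16,"az":-71,"fingers":-0.4},{"dx":0.41,"dy":-0.54,"dz":-0.02,"ax":-18,"ay":-25,"az":-70.5,"fingers":-0.4},{"dx":0.44,"dy":-0.58,"dz":-0.01,"ax":-25.3,"ay":-34.4,"az":-69.6,"fingers":-0.4},{"dx":0.463,"dy":-0.61,"dz":-0.009,"ax":-25.3,"ay":-34.4,"az":-69.6,"fingers":-0.4},{"dx":0.463,"dy":-0.61,"dz":-0.009,"ax":-25.3,"ay":-34.4,"az":-69.6,"fingers":-0.4},{"dx":0.463,"dy":-0.61,"dz":-0.009,"ax":-25.3,"ay":-34.4,"az":-69.6,"fingers":-0.4},{"dx":0.463,"dy":-0.61,"dz":-0.009,"ax":-25.3,"ay":-34.4,"az":-69.6,"fingers":-0.4}]'
python3 go.py .462 .06 .03 .462 .035 .03 .468 -.145 .03
```

```text
time: 2.9
tool_pos: [0.4613, 0.0735, 0.2413]
tcp_rot: [1.821, 1.814, -0.661]
wrist_force: [0.3, 1.1, -0.5]
width: 0.296
pos [0.4613 0.0735 0.2413] w 0.3 F [ 0.3  1.1 -0.5] 
 [[ 0.003  1.    -0.001]
 [ 0.767 -0.003 -0.642]
 [-0.642  0.001 -0.767]]
[0.462 0.06  0.03 ] -> [0.1253 0.0005 0.1707]
[0.462 0.035 0.03 ] -> [0.1061 0.0006 0.1867]
[ 0.468 -0.145  0.03 ] -> [-0.0319  0.0071  0.3023]
```

```bash
python3 -m inch '[{"dx":0.04,"dy":0,"dz":0.06,"ax":0,"ay":0,"az":0,"fingers":-0.4},{"dx":0.075,"dy":0,"dz":0.11,"ax":0,"ay":0,"az":0,"fingers":-0.4},{"dx":0.1,"dy":0,"dz":0.15,"ax":0,"ay":0,"az":0,"fingers":-0.4},{"dx":0.114,"dy":0.001,"dz":0.18,"ax":0,"ay":0,"az":0,"fingers":-0.4},{"dx":0.114,"dy":0.001,"dz":0.18,"ax":0,"ay":0,"az":0,"fingers":-0.4},{"dx":0.114,"dy":0.001,"dz":0.18,"ax":0,"ay":0,"az":0,"fingers":-0.4}]'
python3 go.py .462 .045 .03 .462 .01 .03 .468 -.1 .03 .471 -.15 .03
python3 - <<'E'
from h import *
im,d=bot.read_camera("scene"); im2,d=bot.read_camera("wrist")
cv2.imwrite("pics/s2.png",np.hstack([cv2.resize(im[120:340,120:420],None,fx=1.3,fy=1.3),cv2.resize(im2,(381,286))]))
E
```

```text
time: 3.65
tool_pos: [0.4637, 0.0447, 0.0322]
tcp_rot: [1.824, 1.811, -0.657]
wrist_force: [0.1, 0.1, -0.0]
width: 0.299
pos [0.4637 0.0447 0.0322] w 0.3 F [ 0.1  0.1 -0. ] 
 [[ 0.007  1.    -0.   ]
 [ 0.767 -0.005 -0.641]
 [-0.641  0.004 -0.768]]
[0.462 0.045 0.03 ] -> [ 0.0016 -0.0017  0.0014]
[0.462 0.01  0.03 ] -> [-0.0252 -0.0015  0.0239]
[ 0.468 -0.1    0.03 ] -> [-0.1096  0.0051  0.0944]
[ 0.471 -0.15   0.03 ] -> [-0.148   0.0084  0.1264]
```

View pics/s2.png

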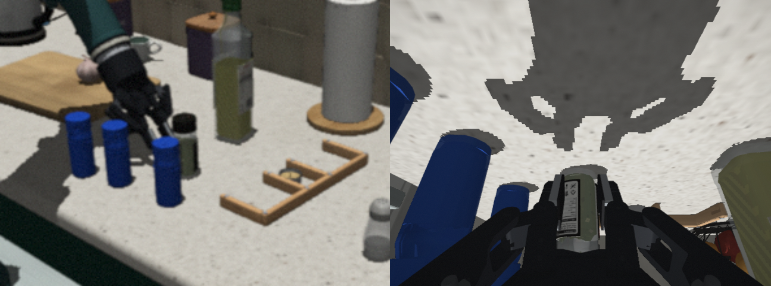

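```bash
python3 -m inch '[{"dx":-0.008,"dy":-0.001,"dz":0.007,"ax":0,"ay":0,"az":0,"fingers":-0.4},{"dx":-0.014,"dy":-0.001,"dz":0.013,"ax":0,"ay":0,"az":0,"fingers":-0.4},{"dx":-0.018,"dy":-0.001,"dz":0.017,"ax":0,"ay":0,"az":0,"fingers":-0.4},{"dx":-0.022,"dy":-0.001,"dz":0.02,"ax":0,"ay":0,"az":0,"fingers":-0.4},{"dx":-0.026,"dy":-0.001,"dz":0.024,"ax":0,"ay":0,"az":0,"fingers":-0.4},{"dx":-0.031,"dy":0,"dz":0.028,"ax":0,"ay":0,"az":0,"fingers":-0.4},{"dx":-0.037,"dy":0,"dz":0.033,"ax":0,"ay":0,"az":0,"fingers":-0.4},{"dx":-0.043,"dy":0.001,"dz":0.038,"ax":0,"ay":0,"az":0,"fingers":-0.4},{"dx":-0.049,"dy":0.001,"dz":0.043,"ax":0,"ay":0,"az":0,"fingers":-0.4},{"dx":-0.055,"dy":0.002,"dz":0.048,"ax":0,"ay":0,"az":0,"fingers":-0.4},{"dx":-0.061,"dy":0.002,"dz":0.053,"ax":0,"ay":0,"az":0,"fingers":-0.4},{"dx":-0.067,"dy":0.003,"dz":0.058,"ax":0,"ay":0,"az":0,"fingers":-0.4},{"dx":-0.073,"dy":0.003,"dz":0.063,"ax":0,"ay":0,"az":0,"fingers":-0.4},{"dx":-0.079,"dy":0.004,"dz":0.068,"ax":0,"ay":0,"az":0,"fingers":-0.4},{"dx":-0.085,"dy":0.004,"dz":0.073,"ax":0,"ay":0,"az":0,"fingers":-0.4},{"dx":-0.091,"dy":0.005,"dz":0.078,"ax":0,"ay":0,"az":0,"fingers":-0.4},{"dx":-0.097,"dy":0.005,"dz":0.083,"ax":0,"ay":0,"az":0,"fingers":-0.4},{"dx":-0.097,"dy":0.005,"dz":0.083,"ax":0,"ay":0,"az":0,"fingers":-0.4}]'
cat > jar.py <<'E'
from h import *
for cam in ("top","scene"):
    im,d=bot.read_camera(cam); W=cloud(cam,d)
    hsv=cv2.cvtColor(im,cv2.COLOR_BGR2HSV)
    for n in ("spice_jar","oil_bottle"):
        for m in bot.masks_of(cam,n)[:4]:
            p=W[m["region"]&(d>0)].astype(np.float32)
            zt=np.percentile(p[:,2],98)
            q=np.ascontiguousarray(p[p[:,2]>zt-.012][:,:2]); c,r=cv2.minEnclosingCircle(q)
            print(cam,n,round(m["p"],2),"top z",zt.round(3),"circ",np.round(c,3),round(r,3),"hue/sat",np.median(hsv[m["region"]],0))
E
python3 jar.py; python3 go.py .472 -.155 .03
```

```text
time: 6.0
tool_pos: [0.4684, -0.0826, 0.0307]
tcp_rot: [1.824, 1.812, -0.655]
wrist_force: [-0.0, 0.5, -0.6]
width: 0.298
top spice_jar 0.82 top z 0.108 circ [ 0.378 -0.058] 0.02 hue/sat [110. 187. 167.]
top spice_jar 0.79 top z 0.108 circ [0.369 0.051] 0.02 hue/sat [110. 190. 160.]
top spice_jar 0.63 top z 0.108 circ [0.352 0.122] 0.02 hue/sat [110. 177.  66.]
top spice_jar 0.57 top z 0.108 circ [ 0.469 -0.105] 0.02 hue/sat [30. 30. 39.]
top oil_bottle 0.9 top z 0.272 circ [0.623 0.029] 0.018 hue/sat [30. 67. 79.]
top oil_bottle 0.17 top z 0.025 circ [ 0.555 -0.174] 0.143 hue/sat [ 16. 107. 163.]
scene spice_jar 0.96 top z 0.106 circ [ 0.374 -0.057] 0.022 hue/sat [112. 204.  72.]
scene spice_jar 0.81 top z 0.106 circ [0.367 0.054] 0.024 hue/sat [112. 207.  72.]
scene spice_jar 0.79 top z 0.106 circ [ 0.466 -0.106] 0.023 hue/sat [38. 33. 59.]
scene oil_bottle 0.92 top z 0.27 circ [0.622 0.03 ] 0.02 hue/sat [30. 45. 73.]
pos [ 0.4687 -0.0819  0.0307] w 0.3 F [ 0.6 -0.5  0.4] 
 [[ 0.006  1.     0.001]
 [ 0.768 -0.004 -0.64 ]
 [-0.64   0.005 -0.768]]
[ 0.472 -0.155  0.03 ] -> [-0.0557  0.0036  0.0474]
```

```bash
python3 -m inch '[{"dx":-0.004,"dy":0,"dz":0.003,"ax":0,"ay":0,"az":0,"fingers":-0.4},{"dx":-0.01,"dy":0.001,"dz":0.008,"ax":0,"ay":0,"az":0,"fingers":-0.4},{"dx":-0.016,"dy":0.001,"dz":0.013,"ax":0,"ay":0,"az":0,"fingers":-0.4},{"dx":-0.022,"dy":0.002,"dz":0.018,"ax":0,"ay":0,"az":0,"fingers":-0.4},{"dx":-0.028,"dy":0.002,"dz":0.023,"ax":0,"ay":0,"az":0,"fingers":-0.4},{"dx":-0.034,"dy":0.003,"dz":0.028,"ax":0,"ay":0,"az":0,"fingers":-0.4},{"dx":-0.04,"dy":0.003,"dz":0.033,"ax":0,"ay":0,"az":0,"fingers":-0.4},{"dx":-0.045,"dy":0.003,"dz":0.038,"ax":0,"ay":0,"az":0,"fingers":-0.4},{"dx":-0.05,"dy":0.003,"dz":0.042,"ax":0,"ay":0,"az":0,"fingers":-0.4},{"dx":-0.054,"dy":0.003,"dz":0.046,"ax":0,"ay":0,"az":0,"fingers":-0.4},{"dx":-0.054,"dy":0.003,"dz":0.046,"ax":0,"ay":0,"az":0,"fingers":-0.4}]'
python3 jar.py | grep -v "110\|112"; python3 go.py .47 -.08 .032 .47 .02 .26 .62 .13 .26
```

```text
time: 7.68
tool_pos: [0.4713, -0.1532, 0.0299]
tcp_rot: [1.823, 1.812, -0.655]
wrist_force: [1.1, 0.2, 0.2]
width: 0.295
top spice_jar 0.66 top z 0.108 circ [ 0.472 -0.176] 0.02 hue/sat [30. 31. 40.]
top oil_bottle 0.84 top z 0.273 circ [0.623 0.03 ] 0.018 hue/sat [30. 66. 85.]
top oil_bottle 0.29 top z 0.09 circ [ 0.465 -0.389] 0.017 hue/sat [ 20.  10. 104.]
scene spice_jar 0.77 top z 0.107 circ [ 0.47  -0.175] 0.022 hue/sat [35. 34. 58.]
scene oil_bottle 0.6 top z 0.27 circ [0.616 0.027] 0.016 hue/sat [32. 24. 74.]
pos [ 0.4712 -0.1527  0.0299] w 0.3 F [-0.1  0.8 -0.4] 
 [[ 0.006  1.     0.001]
 [ 0.768 -0.004 -0.641]
 [-0.641  0.005 -0.768]]
[ 0.47  -0.08   0.032] -> [ 0.0545 -0.0015 -0.0482]
[0.47 0.02 0.26] -> [-0.0148 -0.0008 -0.2874]
[0.62 0.13 0.26] -> [ 0.0706  0.1488 -0.3576]
```

```bash
python3 -m inch '[{"dx":0.01,"dy":0,"dz":-0.009,"ax":0,"ay":0,"az":0,"fingers":-0.4},{"dx":0.03,"dy":0,"dz":-0.027,"ax":0,"ay":0,"az":0,"fingers":-0.4},{"dx":0.055,"dy":-0.001,"dz":-0.048,"ax":0,"ay":0,"az":0,"fingers":-0.4},{"dx":0.04,"dy":-0.001,"dz":-0.1,"ax":0,"ay":0,"az":0,"fingers":0},{"dx":0.025,"dy":-0.001,"dz":-0.15,"ax":0,"ay":0,"az":0,"fingers":0},{"dx":0.02,"dy":-0.001,"dz":-0.2,"ax":0,"ay":0,"az":0,"fingers":0},{"dx":0.03,"dy":-0.001,"dz":-0.245,"ax":0,"ay":0,"az":0,"fingers":0},{"dx":0.07,"dy":-0.001,"dz":-0.28,"ax":0,"ay":0,"az":0,"fingers":0},{"dx":0.116,"dy":-0.001,"dz":-0.318,"ax":0,"ay":0,"az":0,"fingers":0},{"dx":0.116,"dy":-0.001,"dz":-0.318,"ax":0,"ay":0,"az":0,"fingers":0},{"dx":0.116,"dy":0.05,"dz":-0.318,"ax":0,"ay":0,"az":0,"fingers":0},{"dx":0.117,"dy":0.1,"dz":-0.318,"ax":0,"ay":0,"az":0,"fingers":0},{"dx":0.117,"dy":0.149,"dz":-0.318,"ax":0,"ay":0,"az":0,"fingers":0},{"dx":0.117,"dy":0.15,"dz":-0.318,"ax":0,"ay":0,"az":0,"fingers":0},{"dx":0.14,"dy":0.15,"dz":-0.27,"ax":0,"ay":0,"az":0,"fingers":0},{"dx":0.17,"dy":0.15,"dz":-0.22,"ax":0,"ay":0,"az":0,"fingers":0},{"dx":0.199,"dy":0.151,"dz":-0.172,"ax":0,"ay":0,"az":0,"fingers":0},{"dx":0.199,"dy":0.151,"dz":-0.172,"ax":0,"ay":0,"az":0,"fingers":0},{"dx":0.199,"dy":0.151,"dz":-0.172,"ax":0,"ay":0,"az":0,"fingers":0}]'
python3 jar.py | grep -v "110\|112"; python3 go.py .622 .07 .032 .63 -.04 .032 .6365 -.132 .032
python3 - <<'E'
from h import *
im,d=bot.read_camera("scene"); im2,d=bot.read_camera("wrist")
cv2.imwrite("pics/s3.png",np.hstack([cv2.resize(im[90:310,150:450],None,fx=1.3,fy=1.3),cv2.resize(im2,(381,286))]))
E
```

```text
time: 10.35
tool_pos: [0.6236, 0.11, 0.0371]
tcp_rot: [1.822, 1.812, -0.654]
wrist_force: [0.2, 0.8, 0.1]
width: 0.501
top spice_jar 0.91 top z 0.108 circ [ 0.472 -0.176] 0.02 hue/sat [30.  28.5 38. ]
top oil_bottle 0.92 top z 0.273 circ [0.623 0.03 ] 0.018 hue/sat [30. 66. 77.]
scene spice_jar 0.91 top z 0.107 circ [ 0.47  -0.175] 0.022 hue/sat [34.  32.  58.5]
scene oil_bottle 0.93 top z 0.269 circ [0.62  0.026] 0.022 hue/sat [30. 54. 73.]
pos [0.6245 0.1106 0.0374] w 0.5 F [ 0.6 -0.3  0.2] 
 [[ 0.008  1.     0.004]
 [ 0.769 -0.003 -0.639]
 [-0.639  0.008 -0.769]]
[0.622 0.07  0.032] -> [-0.0278 -0.0024  0.0301]
[ 0.63  -0.04   0.032] -> [-0.1123  0.006   0.1004]
[ 0.6365 -0.132   0.032 ] -> [-0.183   0.0128  0.1593]
```

View pics/s3.png

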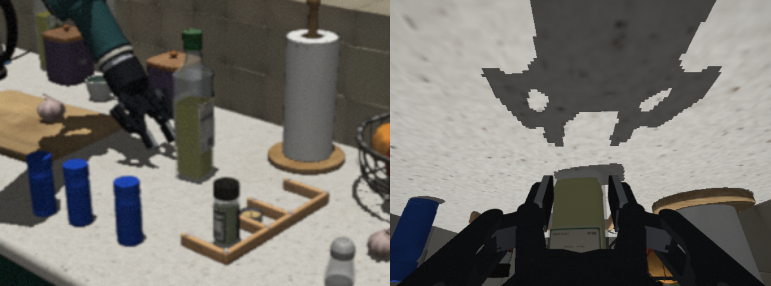

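```bash
python3 -m inch '[{"dx":-0.012,"dy":-0.001,"dz":0.013,"ax":0,"ay":0,"az":0,"fingers":0},{"dx":-0.022,"dy":-0.001,"dz":0.024,"ax":0,"ay":0,"az":0,"fingers":0},{"dx":-0.028,"dy":-0.002,"dz":0.029,"ax":0,"ay":0,"az":0,"fingers":0},{"dx":-0.031,"dy":-0.002,"dz":0.032,"ax":0,"ay":0,"az":0,"fingers":0},{"dx":-0.034,"dy":-0.002,"dz":0.034,"ax":0,"ay":0,"az":0,"fingers":0},{"dx":-0.037,"dy":-0.002,"dz":0.037,"ax":0,"ay":0,"az":0,"fingers":0},{"dx":-0.04,"dy":-0.001,"dz":0.04,"ax":0,"ay":0,"az":0,"fingers":0},{"dx":-0.044,"dy":-0.001,"dz":0.043,"ax":0,"ay":0,"az":0,"fingers":0},{"dx":-0.049,"dy":0,"dz":0.047,"ax":0,"ay":0,"az":0,"fingers":0},{"dx":-0.054,"dy":0.001,"dz":0.052,"ax":0,"ay":0,"az":0,"fingers":0},{"dx":-0.059,"dy":0.001,"dz":0.056,"ax":0,"ay":0,"az":0,"fingers":0},{"dx":-0.065,"dy":0.002,"dz":0.061,"ax":0,"ay":0,"az":0,"fingers":0},{"dx":-0.071,"dy":0.002,"dz":0.066,"ax":0,"ay":0,"az":0,"fingers":0},{"dx":-0.077,"dy":0.003,"dz":0.071,"ax":0,"ay":0,"az":0,"fingers":0},{"dx":-0.083,"dy":0.003,"dz":0.076,"ax":0,"ay":0,"az":0,"fingers":0},{"dx":-0.088,"dy":0.004,"dz":0.08,"ax":0,"ay":0,"az":0,"fingers":0},{"dx":-0.092,"dy":0.004,"dz":0.083,"ax":0,"ay":0,"az":0,"fingers":0},{"dx":-0.095,"dy":0.004,"dz":0.086,"ax":0,"ay":0,"az":0,"fingers":0},{"dx":-0.095,"dy":0.004,"dz":0.086,"ax":0,"ay":0,"az":0,"fingers":0}]'
python3 jar.py | grep -v "110\|112"; python3 meas.py c4 .472 -.176 .63 -.055; python3 go.py .6365 -.132 .032
```

```text
time: 13.12
tool_pos: [0.6274, -0.0185, 0.0312]
tcp_rot: [1.823, 1.812, -0.653]
wrist_force: [1.0, 2.3, 1.3]
width: 0.502
top spice_jar 0.87 top z 0.108 circ [ 0.472 -0.175] 0.02 hue/sat [30.  29.5 38.5]
top oil_bottle 0.69 top z 0.272 circ [ 0.626 -0.052] 0.018 hue/sat [30. 67. 85.]
scene spice_jar 0.88 top z 0.107 circ [ 0.47  -0.176] 0.023 hue/sat [33. 35. 58.]
scene oil_bottle 0.69 top z 0.27 circ [ 0.623 -0.052] 0.019 hue/sat [31. 39. 72.]
scene oil_bottle 0.37 top z 0.107 circ [ 0.468 -0.175] 0.022 hue/sat [35. 35. 57.]
rail rect ((0.5558409094810486, -0.17484688758850098), (0.27454814314842224, 0.09432847797870636), 0.18780137598514557) 1575
backpts x 0.4192968 0.69166887
jar top 404 bbox [ 0.453 -0.195  0.098] [ 0.492 -0.156  0.11 ] circ [ 0.472 -0.176] 0.02 rect ((0.47222667932510376, -0.1758671998977661), (0.0390140675008297, 0.03900519385933876), 46.412498474121094)
jar scene 843 bbox [ 0.448 -0.197  0.03 ] [ 0.491 -0.156  0.109] circ [ 0.469 -0.177] 0.022 rect ((0.4691496789455414, -0.17614391446113586), (0.041901011019945145, 0.04012318700551987), 40.561485290527344)
cap 431 bbox [ 0.608 -0.069  0.26 ] [ 0.644 -0.035  0.275] circ [ 0.626 -0.052] 0.018 rect ((0.6254364252090454, -0.051531605422496796), (0.03511704131960869, 0.034073907881975174), 49.39289093017578)
body t 916 bbox [ 0.578 -0.082  0.02 ] [0.681 0.005 0.15 ] circ [ 0.63  -0.026] 0.06 rect ((0.6296545267105103, -0.038666434586048126), (0.10324013978242874, 0.08712436258792877), 0.29055386781692505)
body s 1734 bbox [ 0.582 -0.084  0.02 ] [0.651 0.005 0.15 ] circ [ 0.616 -0.036] 0.053 rect ((0.6036380529403687, -0.04317322373390198), (0.050034813582897186, 0.10456296801567078), 29.525320053100586)
13.525 [ 0.6271 -0.0182  0.0309] [0.2 0.4 0.3]
pos [ 0.6271 -0.0182  0.0309] w 0.5 F [0.2 0.4 0.3] 
 [[ 0.007  1.     0.002]
 [ 0.768 -0.004 -0.64 ]
 [-0.64   0.006 -0.768]]
[ 0.6365 -0.132   0.032 ] -> [-0.0881  0.0098  0.072 ]
```

View pics/c4.png

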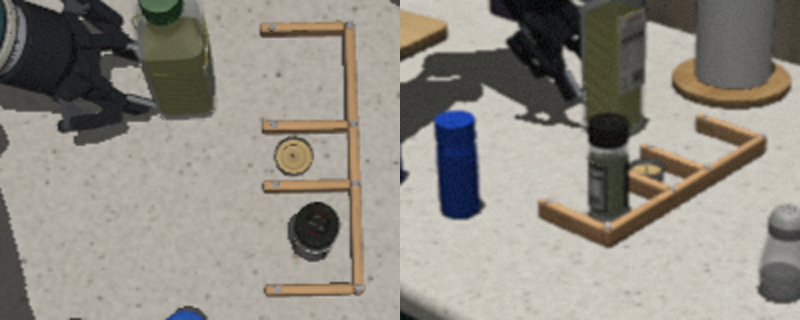

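```bash
python3 -m inch '[{"dx":-0.003,"dy":0,"dz":0.002,"ax":0,"ay":0,"az":0,"fingers":0},{"dx":-0.007,"dy":0.001,"dz":0.005,"ax":0,"ay":0,"az":0,"fingers":0},{"dx":-0.012,"dy":0.002,"dz":0.01,"ax":0,"ay":0,"az":0,"fingers":0},{"dx":-0.018,"dy":0.003,"dz":0.015,"ax":0,"ay":0,"az":0,"fingers":0},{"dx":-0.024,"dy":0.004,"dz":0.02,"ax":0,"ay":0,"az":0,"fingers":0},{"dx":-0.03,"dy":0.005,"dz":0.025,"ax":0,"ay":0,"az":0,"fingers":0},{"dx":-0.036,"dy":0.006,"dz":0.03,"ax":0,"ay":0,"az":0,"fingers":0},{"dx":-0.042,"dy":0.007,"dz":0.035,"ax":0,"ay":0,"az":0,"fingers":0},{"dx":-0.048,"dy":0.008,"dz":0.04,"ax":0,"ay":0,"az":0,"fingers":0},{"dx":-0.054,"dy":0.009,"dz":0.045,"ax":0,"ay":0,"az":0,"fingers":0},{"dx":-0.06,"dy":0.009,"dz":0.05,"ax":0,"ay":0,"az":0,"fingers":0},{"dx":-0.066,"dy":0.01,"dz":0.055,"ax":0,"ay":0,"az":0,"fingers":0},{"dx":-0.072,"dy":0.01,"dz":0.06,"ax":0,"ay":0,"az":0,"fingers":0},{"dx":-0.078,"dy":0.01,"dz":0.065,"ax":0,"ay":0,"az":0,"fingers":0},{"dx":-0.082,"dy":0.01,"dz":0.068,"ax":0,"ay":0,"az":0,"fingers":0},{"dx":-0.086,"dy":0.01,"dz":0.071,"ax":0,"ay":0,"az":0,"fingers":0},{"dx":-0.089,"dy":0.01,"dz":0.073,"ax":0,"ay":0,"az":0,"fingers":0},{"dx":-0.089,"dy":0.01,"dz":0.073,"ax":0,"ay":0,"az":0,"fingers":0}]'
python3 jar.py | grep -v "110\|112"; python3 go.py .6365 -.07 .034
```

```text
time: 15.78
tool_pos: [0.6366, -0.1337, 0.0319]
tcp_rot: [1.823, 1.812, -0.654]
wrist_force: [0.1, 1.3, -0.9]
width: 0.496
top spice_jar 0.98 top z 0.108 circ [ 0.472 -0.176] 0.02 hue/sat [30. 31. 44.]
top oil_bottle 0.56 top z 0.273 circ [ 0.635 -0.17 ] 0.018 hue/sat [30.  66.  96.5]
scene spice_jar 0.66 top z 0.106 circ [ 0.469 -0.177] 0.021 hue/sat [34.  33.5 58. ]
scene oil_bottle 0.93 top z 0.27 circ [ 0.632 -0.169] 0.019 hue/sat [30. 53. 77.]
pos [ 0.6366 -0.1332  0.0316] w 0.5 F [ 0.8  1.5 -1.7] 
 [[ 0.006  1.     0.002]
 [ 0.768 -0.004 -0.64 ]
 [-0.64   0.006 -0.768]]
[ 0.6365 -0.07    0.034 ] -> [ 0.0471 -0.0003 -0.0423]
```

Both are in their bays. I'll retreat and do a last check.

```bash
python3 -m inch '[{"dx":0.008,"dy":0,"dz":-0.007,"ax":0,"ay":0,"az":0,"fingers":0},{"dx":0.025,"dy":0,"dz":-0.022,"ax":0,"ay":0,"az":0,"fingers":0},{"dx":0.047,"dy":0,"dz":-0.042,"ax":0,"ay":0,"az":0,"fingers":0},{"dx":0.08,"dy":0,"dz":-0.08,"ax":0,"ay":0,"az":0,"fingers":0},{"dx":0.1,"dy":0,"dz":-0.12,"ax":0,"ay":0,"az":0,"fingers":0},{"dx":0.1,"dy":0,"dz":-0.12,"ax":0,"ay":0,"az":0,"fingers":0}]'
python3 jar.py | grep -v "110\|112"; python3 meas.py c5 .472 -.176 .635 -.17
python3 - <<'E'
from h import *
im,d=bot.read_camera("top"); W=cloud("top",d); W0=np.load("top0.npy")
for t in ["candle","shaker","garlic"]:
    for m in bot.masks_of("top",t)[:1]:
        r=m["region"]; print(t,round(m["p"],2),np.round(m["box"]),np.median(W[r&(d>0)],0).round(3))
E
```

```text
time: 16.82
tool_pos: [0.639, 0.0254, 0.0617]
tcp_rot: [1.819, 1.815, -0.647]
wrist_force: [0.7, -0.3, 0.1]
width: 0.502
top spice_jar 0.87 top z 0.108 circ [ 0.471 -0.175] 0.02 hue/sat [30. 29. 38.]
top oil_bottle 0.95 top z 0.273 circ [ 0.635 -0.166] 0.018 hue/sat [30. 67. 84.]
top oil_bottle 0.3 top z 0.108 circ [ 0.472 -0.176] 0.02 hue/sat [30. 28. 39.]
scene spice_jar 0.87 top z 0.107 circ [ 0.471 -0.177] 0.022 hue/sat [34. 32. 58.]
scene oil_bottle 0.59 top z 0.269 circ [ 0.631 -0.166] 0.019 hue/sat [30.  50.5 77. ]
rail rect ((0.5549525618553162, -0.1751018911600113), (0.2730230391025543, 0.09443843364715576), 0.2817665934562683) 1456
backpts x 0.41947418 0.69165623
jar top 407 bbox [ 0.453 -0.195  0.099] [ 0.492 -0.156  0.11 ] circ [ 0.472 -0.176] 0.02 rect ((0.4720020890235901, -0.1758514642715454), (0.038736019283533096, 0.038969047367572784), 44.7520751953125)
jar scene 842 bbox [ 0.448 -0.198  0.03 ] [ 0.493 -0.156  0.108] circ [ 0.472 -0.175] 0.025 rect ((0.46877026557922363, -0.17573650181293488), (0.043462082743644714, 0.042367372661828995), 80.39839172363281)
cap 427 bbox [ 0.618 -0.182  0.26 ] [ 0.652 -0.149  0.275] circ [ 0.635 -0.166] 0.018 rect ((0.6347904801368713, -0.16559873521327972), (0.03229263424873352, 0.034408845007419586), 88.63957977294922)
body t 1016 bbox [ 0.576 -0.221  0.02 ] [ 0.69  -0.127  0.15 ] circ [ 0.633 -0.174] 0.074 rect ((0.6330437064170837, -0.17429114878177643), (0.11451511830091476, 0.09380669891834259), 0.08228115737438202)
body s 2090 bbox [ 0.576 -0.223  0.02 ] [ 0.69  -0.128  0.15 ] circ [ 0.633 -0.176] 0.071 rect ((0.6335819363594055, -0.17694662511348724), (0.09439408779144287, 0.11437192559242249), 88.07304382324219)
17.225 [0.6364 0.0193 0.0593] [-1.  -0.1 -0.5]
candle 0.54 [326. 207. 353. 227.] [ 0.557 -0.158  0.008]
shaker 0.59 [448. 249. 479. 274.] [ 0.461 -0.381  0.075]
garlic 0.84 [436. 181. 458. 207.] [ 0.595 -0.375  0.033]
```

View pics/c5.png

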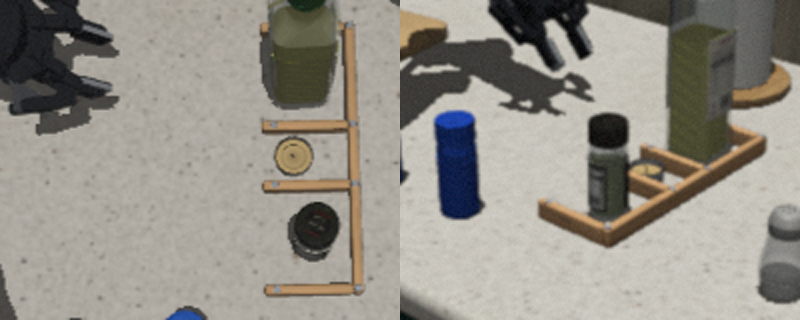

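```bash
python3 -c "
from workcell import bot
print(bot.finish_job())"
```

```text
the job is handed in; nothing more can be done
None
```

I pushed the dark-capped spice jar into the near bay and the oil bottle into the far bay. I used two spread fingertips about 35 mm above the worktop, with the hand tilted 40° so its body stayed clear of them. The job was handed in at about 17 s of the 72 s limit; it reported no verdict.

| Item | Final position (world x, y, m) | Bay centre (m) | Bay-frame offset (x, y) |
|---|---|---|---|
| Spice jar | 0.472, -0.176 | 0.4745, -0.170 | +6 mm, -2 mm |
| Oil bottle | 0.635, -0.166 | 0.6365, -0.170 | -4 mm, -2 mm |

- **Upright:** both tops read the same height as before the pushes, and both look upright in the last picture.
- **Left alone:** the tea light, shaker and garlic read within about 1 mm of where they started, and the blue-capped jars were not approached. The gripper was clear of everything at the end.
- **Force:** no wrist reading I took exceeded about 3 N. These were taken between moves, so brief peaks during a push would not show.
- **Small disagreement:** the bottle's cap moved about 4 mm back between the last push and the retreat, from y = -0.170 to -0.166. It may have leaned slightly under the push or been dragged a little; either way it is well inside the allowed range.

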